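Stroke-test a curved touch strip

TASK

Test the curved rubber touch strip of the control panel: with closed fingertips press lightly on the centre of its round end so that the strip sinks a few millimetres, then follow the curve past every tick mark to the centre of the square end in one stroke, keeping the strip pressed down all the way and never pressing hard. Finish while still holding the strip lightly down at the square end, and leave the loose things on and around the panel alone.

Things in the scene. Friction and masses are not known exactly. Their poses are not given: they have to be found in the camera images.
- panel: grey control panel, 250 x 150 x 28 mm, fixed flat on the table, may lie any way round. Origin: centre of its underside; x along its long side, y along the short side, z up. On it lies a dark curved rubber touch strip, and a fixed black knob 26 mm across, 16 mm high, stands at (-35, -52) mm inside the curve
- arc_centre (a point): centre of the touch strip's arc, at panel (0, -75) mm, level with the strip's top; axes as the panel's. The strip's centre line is one arc of radius 100 mm about it, from the round end at 150 degrees to the square end at 30 degrees (from x towards y). Strip 24 mm wide, flat top 12 mm above the panel; round end pad 40 mm across, square end pad 40 mm wide
- strip (a joint): how far the whole touch strip has sunk, m: 0 at rest, 0.006 fully down. Spring-backed: it sinks level as one piece wherever it is pressed, takes about 0.6 N to start and 0.9 N more per mm (6 N fully down, rigid after that), and springs back when let go
- mark1 (a point): centre line of the strip's upper surface as it stands unpressed, at the centre of the round end pad (start of the stroke); fixed to the panel, it does not sink with the strip. 40 mm above the table
- mark2 (a point): centre line of the strip's upper surface as it stands unpressed, at the second white tick, 30 degrees (52 mm) along the arc from the start; fixed to the panel, it does not sink with the strip. 40 mm above the table
- mark3 (a point): centre line of the strip's upper surface as it stands unpressed, at the third, middle tick, 60 degrees (105 mm) along the arc; fixed to the panel, it does not sink with the strip. 40 mm above the table
- mark4 (a point): centre line of the strip's upper surface as it stands unpressed, at the fourth tick, 90 degrees (157 mm) along the arc; fixed to the panel, it does not sink with the strip. 40 mm above the table
- mark5 (a point): centre line of the strip's upper surface as it stands unpressed, at the centre of the square end pad (end of the stroke), 120 degrees (209 mm) along the arc; fixed to the panel, it does not sink with the strip. 40 mm above the table
- knob_cap: loose black knob cap, round, 22 mm across and 18 mm high, standing on the panel inside the curve of the strip; leave alone. Origin: centre of its underside
- heatsink: loose aluminium finned heat sink, 30 x 22 x 20 mm, standing on a corner of the panel; leave alone. Origin: centre of its underside
- flux_jar: closed jar, 44 mm across, 50 mm high, on the table beside the panel; leave alone. Origin: centre of its underside
- screwdriver: screwdriver 160 mm long lying on the table near the panel's long side, handle to its own -x; leave alone
- spool: grey plastic spool with flanges, 52 mm across, 40 mm high, standing on the table beside the panel; leave alone. Origin: centre of its underside
- board: loose green circuit board 70 x 50 mm, parts up to 14 mm high, flat on the table near the panel; leave alone. Origin: centre of its underside
- parts_tray: small white open parts tray 70 x 50 x 25 mm on the table near the panel; leave alone. Origin: centre of its underside

How it is judged:
By the outcome, as a careful person would: the job done as asked, in the order asked, and still so for the second after the job is handed in, while the arm keeps its last pose, push and grip.
It also fails if it takes over 45 s, if anything falls off the work surface, if the arm or the gripper's body presses on something with over 40 N, if the wrist force passes 120 N, or if a joint passes its speed limit or range.

ROBOT

A 7-joint arm with a two-finger parallel gripper is mounted at the origin on the work surface. World frame = base frame: x ahead of the robot, y to its left, z up, the work surface at z = 0. Lengths are in m, angles in rad, forces in N, time in s.
With the tool pointing down it reaches from about 0.425 to 0.875 m from the base axis. Payload 8.4 kg.
Tool frame: the origin (TCP) lies on the centre line of the jaws, within the pads' length; the fingertips stand 19 mm ahead of it and the grasp point (between the pads) is the TCP; z points along the fingers, y is the line along which they close (so a half turn about z gives the same grasp; the last joint's range is limited). The gripper opens to 87 mm and grips with 3 to 60 N. Pads are 19 mm wide; open, the fingers measure 117 mm over their backs; the gripper's body (75 mm by 190 mm) begins 51 mm behind the grasp point.
Start: joints at [1.15, 0.333, 0.04, 1.465, -0.013, 1.343, -0.059], TCP at [0.206, -0.617, 0.242] pointing down, gripper open.
Joint ranges: [-2.58, 2.58], [-0.38, 2.09], [-1.3, 1.39], [0.25, 2.4], [-1.5, 4.64], [0.08, 2.09], [-2.65, 2.65]. Speed limits (rad/s): [2.22, 2.22, 2.79, 2.79, 3.14, 3.14, 3.14].

INTERFACE

Orientations are given as a unit quaternion [w, x, y, z].
In Python, from bench import state, read_camera, sign_off, boxes_of, trace gives the robot as it stands.
- The arm moves only by the shell command python3 -m pendant 'ROWS' [FORCE]. ROWS is JSON, a list of rows, each a list of 3 entries, a list of its own where there are three numbers: the gripper command: -1 is shut, 1 is fully open, values between are in proportion, then the shift along the tool's x, y, z in mm, then the turn, a rotation vector about the tool's x, y, z in degrees. A call has 1 to 8 rows; each row is the pose to reach, as a shift and turn from the pose commanded when the call began, along the tool's axes at that moment; what a row does not reach only later rows make up. A row lasts 1/12 s, in which the tool goes at most 41.7 mm and 7.16 degrees, less where a joint would pass 70% of its speed; a pose out of reach is approached as far as the arm can. A call with a gripper value outside its range is refused whole. The fingers move at their own pace and stop on an object; FORCE is the grip in N (left out, the last holds). Time passes only in rows, so rows that repeat a pose let the fingers close. It gives the time, the measured TCP pose, the force, the opening and the grip force at its end, in the units of the state.
- state(): the state, without advancing time (a new reading comes with each control period).
- read_camera(name): name is "scene" or "top"; returns a dict with "img" (384x512x3 uint8, red, green, blue), "depth" (384x512 float32, m along the optical axis (not along the pixel's ray), 0 where there is no reading), "fx", "fy", "cx", "cy" (pixels), "R" (3x3) and "t" (3): a world point X has camera coordinates R X + t. Camera axes: x right, y down, z forward; pixel columns grow to the right and rows downward; lengths in m; the calibration is good to about 2 mm. A picture is of the moment at which its call begins.
- sign_off(): hands the job in; it is judged then, once.
Trained networks look in the newest picture that a camera, given by its name, has taken for a name from the list of things; names that differ only in an ending like _2 or _b are one class to them, and where a whole thing is asked for, a point or a joint stands for the part that bears it (a point fixed in the world has none). Each returns a list of dicts, best first, with "conf" (0 to 1); they miss things now and then, are a little off and sometimes report something else, mostly with a low value. They report only what shows in the picture. A call takes as long as a camera call.
- boxes_of(camera, target): "rect" ([centre column, centre row, width, height] in pixels, round what is visible of it).
- trace(camera, target): "pixels" (384x512 bool, what is visible of it) and "rect" ([centre column, centre row, width, height] in pixels, round what is visible of it).
The state is a dict: "time_s": time; "joints": joint angles; "joint_vel": joint speeds; "tau": joint torques, N m; "ee_pos": TCP position; "eef_rot": TCP orientation; "wrist_force": force on the tool from outside, world axes, zero at the start; "wrist_torque": the same for the moment, N m; "gripper_width": finger opening in m; "grasp_force": force on a finger pad.
Only numpy, scipy, OpenCV 4.12 (cv2) and the standard library are available. Lean on these libraries where they do the work, as an engineer would, in place of code of your own. Each camera call takes 0.05 s, during which the arm holds its last target. There are 200 camera calls.

## Working session

There is one attempt and no reset: what is moved stays moved. The work goes in short steps, Python scripts to look and compute and a shell command to move; the robot and the scene stay as the last step left them, time stands still between calls to the robot, and variables do not carry over. Pictures are saved under pics/ and viewed, at most 10 in all, crops included, and the job is handed in when it is done.

```bash
mkdir -p pics; ls
cat > h.py <<'E'
import numpy as np, cv2
from bench import state, read_camera, sign_off, boxes_of, trace
def save(n,f): 
    c=read_camera(n); cv2.imwrite('pics/'+f,c['img'][:,:,::-1]); return c
def pts(c,m):
    v,u=np.nonzero(m&(c['depth']>0)); z=c['depth'][v,u]
    P=np.stack([(u-c['cx'])*z/c['fx'],(v-c['cy'])*z/c['fy'],z],1)
    return (P-c['t'])@c['R']
E
python3 - <<'E'
from h import *
s=state(); print({k:np.round(v,3) for k,v in s.items()})
cs={n:save(n,n+'1.png') for n in('scene','top')}
a=np.vstack([cs['scene']['img'],cs['top']['img']]); 
for n,c in cs.items():
    print(n,c['fx'],c['R'].round(3).tolist(),c['t'])
    for t in ['panel','strip','knob_cap','heatsink','flux_jar','screwdriver','spool','board','parts_tray']:
        r=trace(n,t)
        for d in r[:2]:
            P=pts(c,d['pixels']); print(t,round(d['conf'],2),np.round(d['rect']),np.median(P,0).round(3),np.percentile(P,[5,95],axis=0).round(3).tolist())
E
```

```text
pics
{'time_s': np.float64(0.0), 'joints': array([ 1.15 ,  0.334,  0.04 ,  1.466, -0.013,  1.343, -0.059]), 'joint_vel': array([-0.   ,  0.001,  0.001, -0.   ,  0.002, -0.001,  0.001]), 'tau': array([ 2.0000e-03, -6.5635e+01,  1.3350e+00, -4.0379e+01, -6.0000e-02,
        4.5000e-02,  0.0000e+00]), 'ee_pos': array([ 0.205, -0.616,  0.241]), 'eef_rot': array([-0.001,  0.987,  0.16 , -0.   ]), 'wrist_force': array([ 0.024, -0.077,  0.256]), 'wrist_torque': array([-0.012,  0.009,  0.015]), 'grasp_force': np.float64(0.0), 'gripper_width': np.float64(0.087)}
scene 491.6901518460693 [[0.744, 0.668, -0.012], [0.519, -0.59, -0.618], [-0.42, 0.454, -0.786]] [-0.46823478 -0.25022471  1.0944454 ]
panel 0.67 [216. 225. 128. 138.] [ 0.57  -0.033  0.029] [[0.484, -0.136, 0.018], [0.647, 0.083, 0.042]]
strip 0.68 [208. 213.  71. 103.] [ 0.576 -0.038  0.04 ] [[0.493, -0.121, 0.033], [0.599, 0.051, 0.042]]
knob_cap 0.6 [190. 217.  14.  16.] [ 0.531 -0.064  0.045] [[0.522, -0.071, 0.034], [0.537, -0.056, 0.048]]
heatsink 0.76 [233. 271.  20.  27.] [ 0.656 -0.086  0.044] [[0.641, -0.101, 0.03], [0.668,
[... 1665 characters left out ...]
 26.] [ 0.592 -0.175  0.048] [[0.577, -0.196, 0.002], [0.613, -0.16, 0.051]]
flux_jar 0.49 [291. 224. 144. 110.] [ 0.553 -0.014  0.028] [[0.471, -0.125, 0.026], [0.63, 0.088, 0.041]]
screwdriver 0.66 [277. 167.  74.  36.] [0.644 0.044 0.021] [[0.618, -0.03, 0.0], [0.693, 0.081, 0.026]]
spool 0.77 [196. 223.  34.  29.] [0.519 0.15  0.039] [[0.499, 0.131, 0.004], [0.54, 0.172, 0.041]]
board 0.71 [289. 222. 145. 109.] [ 0.553 -0.013  0.028] [[0.471, -0.125, 0.026], [0.63, 0.088, 0.041]]
board 0.6 [341. 281.  47.  39.] [ 0.453 -0.129  0.004] [[0.427, -0.159, 0.002], [0.48, -0.098, 0.012]]
parts_tray 0.62 [276. 305.  43.  34.] [ 0.399 -0.008  0.003] [[0.374, -0.039, 0.001], [0.424, 0.023, 0.025]]
```

Run:
```python
import cv2,numpy as np
a=cv2.imread('pics/top1.png')[140:300,190:420]; b=cv2.imread('pics/scene1.png')[140:310,130:310]
a=cv2.resize(a,None,fx=3.4,fy=3.4,interpolation=2); cv2.imwrite('pics/topc.png',a)
cv2.imwrite('pics/scenec.png',cv2.resize(b,None,fx=3.5,fy=3.5,interpolation=2))
```

```text
(no output)
```

View pics/topc.png

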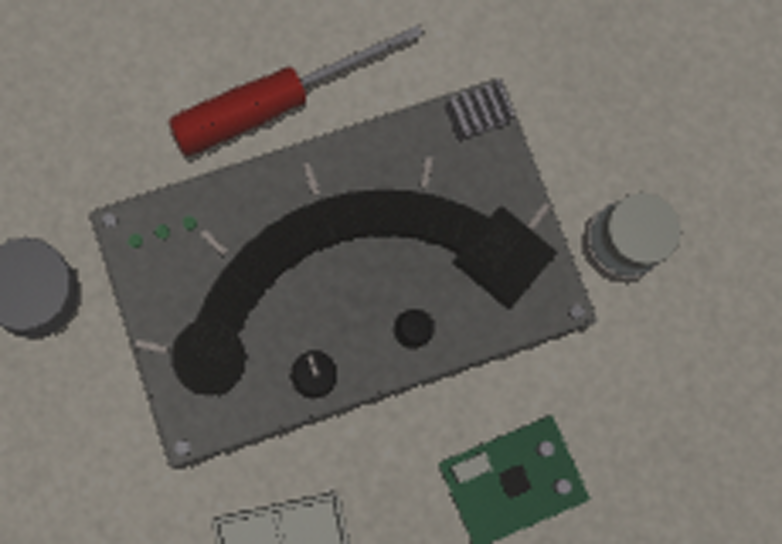

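View pics/scenec.png

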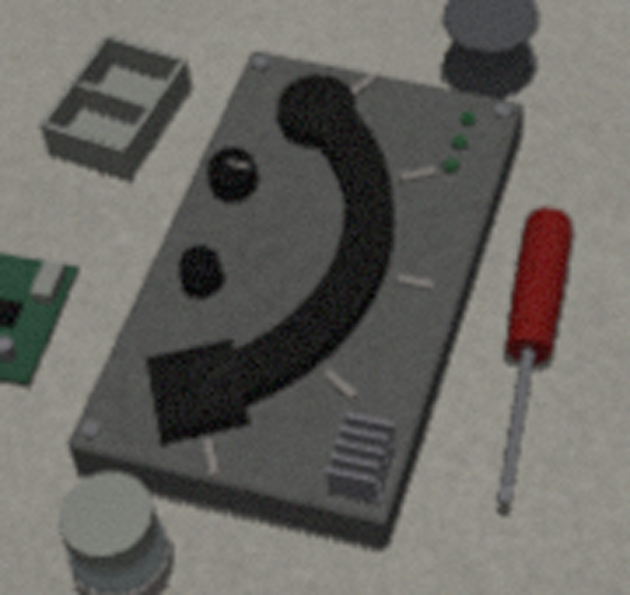

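The top view shows the round end at about pixel (251,245), the square end at (338,216), the fixed knob at (282,250) and the loose cap at (311,237). The panel's +x points roughly along world -y. Next I fit the panel pose in both views.

```bash
cat > fit.py <<'E'
from h import *
from scipy.optimize import minimize
K=8
def arc(r,a,b,n=60):
    t=np.radians(np.linspace(a,b,n)); return np.c_[r*np.cos(t),r*np.sin(t)-75]
def rectpts(th,h):
    t=np.radians(th); c=np.array([100*np.cos(t),100*np.sin(t)-75]); e=np.array([np.cos(t),np.sin(t)]); f=np.array([-e[1],e[0]])
    return np.array([c+h*(i*e+j*f) for i,j in((1,1),(1,-1),(-1,-1),(-1,1))])
th=np.radians(np.linspace(0,360,60))
shapes=[np.r_[arc(112,150,30),arc(88,30,150)], np.c_[20*np.cos(th),20*np.sin(th)]+[100*np.cos(np.radians(150)),100*np.sin(np.radians(150))-75], rectpts(30,20)]
box=[np.array([[125,75],[125,-75],[-125,-75],[-125,75]])]
def proj(c,P): 
    q=P@c['R'].T+c['t']; return np.c_[q[:,0]/q[:,2]*c['fx']+c['cx'],q[:,1]/q[:,2]*c['fy']+c['cy']]
def world(p,xy,z):
    c,s=np.cos(p[2]),np.sin(p[2]); xy=np.asarray(xy)/1000
    return np.c_[xy@np.array([[c,s],[-s,c]])+p[:2],np.full(len(xy),z)]
def render(c,p,sh,zs):
    m=np.zeros((384*2,512*2),np.uint8)
    for z in zs:
        for s in sh: cv2.fillPoly(m,[np.round((proj(c,world(p,s,z))+.5)*2*16-8).astype(np.int32)],1,shift=4)
    return m>0
def iou(a,b): return (a&b).sum()/(a|b).sum()
if __name__=='__main__':
    data=[]
    for n in('scene','top'):
        c=read_camera(n)
        for t,sh,zs in(('strip',shapes,(.028,.031,.034,.037,.04)),('panel',box,(0,.007,.014,.021,.028))):
            d=trace(n,t)[0]; data.append((n,t,c,sh,zs,cv2.resize(d['pixels'].astype(np.uint8),None,fx=2,fy=2,interpolation=0)>0))
    x0=np.array([.553,-.014,-np.pi/2+.27])
    def solve(dd,x0=x0):
        f=lambda p:-sum(iou(render(c,p,sh,zs),m) for _,_,c,sh,zs,m in dd)
        return minimize(f,x0,method='Nelder-Mead',options=dict(initial_simplex=x0+np.array([[0,0,0],[.012,0,0],[0,.012,0],[0,0,.1]]),xatol=1e-5,fatol=1e-5))
    for k in range(4): r=solve(data[k:k+1]); print(data[k][:2],r.x.round(4),r.fun)
    for k in((0,2),(0,1,2,3)): r=solve([data[i] for i in k]); print(k,r.x.round(4),r.fun)
    p=r.x; np.save('p.npy',p)
    a=np.radians([150,120,90,60,30]); print(world(p,np.c_[100*np.cos(a),100*np.sin(a)-75],.04).round(4).tolist())
    print('knob',world(p,[[-35,-52]],.044).round(4))
E
python3 fit.py
```

```text
('scene', 'strip') [ 0.553  -0.014  -1.3008] -0.0
('scene', 'panel') [ 0.5563 -0.0172 -1.1028] -0.9351240705154984
('top', 'strip') [ 0.5573 -0.0195 -1.1114] -0.9375652779389578
('top', 'panel') [ 0.5562 -0.018  -1.1031] -0.9535672486684024
(0, 2) [ 0.5573 -0.0195 -1.1114] -0.9375652779389578
(0, 1, 2, 3) [ 0.5569 -0.0189 -1.1088] -2.8217982648370024
[[0.4959, 0.0475, 0.04], [0.545, 0.031, 0.04], [0.5793, -0.0078, 0.04], [0.5896, -0.0585, 0.04], [0.5731, -0.1076, 0.04]]
knob [[ 0.4947 -0.0108  0.044 ]]
```

```bash
cat > to.py <<'E'
from h import *
from scipy.spatial.transform import Rotation as Ro
import sys
def go(w):
    s=state(); q=s['eef_rot']; R=Ro.from_quat([*q[1:],q[0]]).as_matrix()
    return R.T@(np.array(w)-s['ee_pos'])*1000,R
if __name__=='__main__':
    d,R=go(eval(sys.argv[1])); print(d.round(1),R.round(3).tolist())
E
python3 to.py '[.496,.0475,.13]'
```

```text
[ 485.5 -538.2  111.6] [[0.949, 0.316, 0.0], [0.316, -0.949, 0.0], [0.0, -0.0, -1.0]]
```

```bash
python3 -m pendant '[[-1,[23,-20,0],[0,0,0]],[-1,[50,-44,0],[0,0,0]],[-1,[77,-66,0],[0,0,0]],[-1,[104,-90,0],[0,0,0]],[-1,[131,-113,0],[0,0,0]],[-1,[158,-135,0],[0,0,0]],[-1,[183,-157,0],[0,0,0]],[-1,[205,-180,0],[0,0,0]]]' 10
python3 to.py '[.496,.0475,.13]'
```

```text
time_s: 1.97
ee_pos: [0.3442, -0.3793, 0.2418]
eef_rot: [0.0, 0.987, 0.161, 0.0]
wrist_force: [1.4, 0.2, 0.0]
gripper_width: 0.0415
grasp_force: 0.0
[ 279.2 -356.7  111.7] [[0.948, 0.317, 0.001], [0.317, -0.948, -0.0], [0.0, 0.001, -1.0]]
```

```bash
python3 -m pendant '[[-1,[22,-28,0],[0,0,0]],[-1,[46,-58,0],[0,0,0]],[-1,[70,-88,0],[0,0,0]],[-1,[94,-118,0],[0,0,0]],[-1,[118,-148,0],[0,0,0]],[-1,[142,-178,0],[0,0,0]],[-1,[164,-208,0],[0,0,0]],[-1,[184,-235,0],[0,0,0]]]'
python3 -m pendant '[[-1,[22,-28,10],[0,0,0]],[-1,[46,-58,30],[0,0,0]],[-1,[66,-84,55],[0,0,0]],[-1,[81,-105,80],[0,0,0]],[-1,[91,-117,100],[0,0,0]],[-1,[94,-121,110],[0,0,0]],[-1,[94,-121,112],[0,0,0]],[-1,[94,-121,112],[0,0,0]]]'
python3 - <<'E'
from h import *
from to import go
print(state()['ee_pos'],state()['wrist_force'],state()['gripper_width'])
print(go([.496,.0475,.075])[0].round(1))
c=save('scene','s2.png'); d=save('top','t2.png')
a=cv2.resize(c['img'][80:280,130:330],(580,580))[:,:,::-1]; cv2.imwrite('pics/s2c.png',a)
E
```

```text
time_s: 2.63
ee_pos: [0.4437, -0.0975, 0.242]
eef_rot: [0.0, 0.987, 0.161, 0.0]
wrist_force: [0.8, -0.6, 0.5]
gripper_width: 0.0008
grasp_force: 0.0
time_s: 3.3
ee_pos: [0.494, 0.0437, 0.1294]
eef_rot: [0.0, 0.987, 0.16, -0.001]
wrist_force: [-0.4, 0.3, 0.7]
gripper_width: 0.0004
grasp_force: 0.0
[0.4939534  0.04373633 0.12941461] [-0.37180494  0.31355867  0.71319146] 0.00037894808085534417
[ 3.2 -2.9 54.4]
```

View pics/s2c.png

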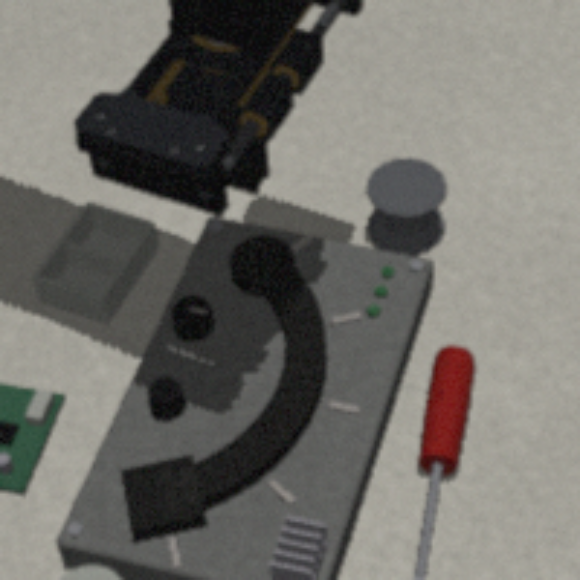

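Run:
```python
from fit import *
c=read_camera('scene'); s=state(); e=s['ee_pos']
for dz in(-.019,0,.051):print(dz,((proj(c,(e+[0,0,dz])[None])-[130,80])*2.9).round())
for d in trace('scene','strip')[:3]:
    m=d['pixels']; print(d['conf'],d['rect'],m.sum())
    P=pts(c,m); print(np.median(P,0))
    if d['rect'][2]<60 or d['rect'][2]>85: continue
    M=cv2.resize(m.astype(np.uint8),None,fx=2,fy=2,interpolation=0)>0
    x0=np.load('p.npy'); zs=(.028,.031,.034,.037,.04)
    r=minimize(lambda p:-iou(render(c,p,shapes,zs),M),x0,method='Nelder-Mead',options=dict(initial_simplex=x0+np.array([[0,0,0],[.012,0,0],[0,.012,0],[0,0,.1]]),xatol=1e-5,fatol=1e-5))
    print(r.x.round(4),r.fun)
```

```text
-0.019 [[246. 181.]]
0 [[243. 157.]]
0.051 [[235.  89.]]
0.85 [208.4, 213.6, 72.2, 104.8] 2510
[ 0.57552074 -0.03790421  0.04038226]
[ 0.5564 -0.0182 -1.1077] -0.959009978477793
```

```bash
cat > marks.py <<'E'
from fit import *; from to import go
p=np.array([.5565,-.0185,-1.107])
def on(a): 
    a=np.radians(np.atleast_1d(a)); return world(p,np.c_[100*np.cos(a),100*np.sin(a)-75],.059)
def where():
    s=state(); e=s['ee_pos']; d=(e[:2]-p[:2])*1000; c,q=np.cos(p[2]),np.sin(p[2]); x=c*d[0]+q*d[1]; y=-q*d[0]+c*d[1]+75
    print('t',round(s['time_s'],2),'r %.1f ang %.2f'%(np.hypot(x,y),np.degrees(np.arctan2(y,x))),'tip z mm %.2f'%(e[2]*1000-19),'F',s['wrist_force'].round(2))
if __name__=='__main__':
    import sys
    where()
    for a in eval(sys.argv[1]): print(a,go(on(a)[0])[0].round(1))
E
python3 marks.py '[150]'
```

```text
t 3.5 r 95.6 ang 150.11 tip z mm 111.86 F [-0.68  0.35 -0.59]
150 [ 1.7 -4.1 71.9]
```

```bash
python3 -m pendant '[[-1,[1,-2,15],[0,0,0]],[-1,[2,-4,30],[0,0,0]],[-1,[2,-4,44],[0,0,0]],[-1,[2,-4,54],[0,0,0]],[-1,[2,-4,62],[0,0,0]],[-1,[2,-4,66],[0,0,0]],[-1,[2,-4,66],[0,0,0]],[-1,[2,-4,66],[0,0,0]]]'
python3 marks.py '[150]'
python3 -m pendant '[[-1,[0,0,0],[0,0,0]],[-1,[0,0,0],[0,0,0]],[-1,[0,0,0],[0,0,0]]]'
python3 marks.py '[150]'
```

```text
time_s: 4.17
ee_pos: [0.4952, 0.0489, 0.064]
eef_rot: [0.0, 0.987, 0.16, 0.0]
wrist_force: [0.6, -0.6, 0.5]
gripper_width: 0.001
grasp_force: 0.0
t 4.17 r 101.2 ang 150.15 tip z mm 45.00 F [ 0.58 -0.64  0.55]
150 [-0.2  1.2  5. ]
time_s: 4.42
ee_pos: [0.4953, 0.0491, 0.0641]
eef_rot: [0.0, 0.987, 0.16, 0.0]
wrist_force: [0.1, -0.3, 0.4]
gripper_width: 0.0004
grasp_force: 0.0
t 4.42 r 101.3 ang 150.12 tip z mm 45.07 F [ 0.13 -0.34  0.42]
150 [-0.3  1.3  5.1]
```

```bash
python3 -m pendant '[[-1,[0,1,2],[0,0,0]],[-1,[0,1,4],[0,0,0]],[-1,[0,1,5],[0,0,0]],[-1,[0,1,6],[0,0,0]],[-1,[0,1,6],[0,0,0]],[-1,[0,1,6],[0,0,0]]]'
python3 marks.py '[150]'
python3 -m pendant '[[-1,[0,0,1],[0,0,0]],[-1,[0,0,2],[0,0,0]],[-1,[0,0,2],[0,0,0]],[-1,[0,0,2],[0,0,0]]]'
python3 marks.py '[150]'
```

```text
time_s: 4.92
ee_pos: [0.4953, 0.0479, 0.0576]
eef_rot: [0.0, 0.987, 0.16, 0.0]
wrist_force: [-0.8, -0.8, 3.7]
gripper_width: 0.0005
grasp_force: 1.1
t 4.92 r 100.2 ang 150.05 tip z mm 38.63 F [-0.77 -0.76  3.69]
150 [ 0.   0.2 -1.4]
time_s: 5.25
ee_pos: [0.4954, 0.048, 0.0557]
eef_rot: [0.0, 0.987, 0.16, 0.0]
wrist_force: [-0.8, -1.1, 3.8]
gripper_width: 0.0005
grasp_force: 2.0
t 5.25 r 100.2 ang 150.03 tip z mm 36.65 F [-0.78 -1.13  3.79]
150 [-0.   0.2 -3.3]
```

```bash
python3 marks.py 'np.arange(147.5,129,-2.5)'
```

```text
t 5.25 r 100.2 ang 150.03 tip z mm 36.65 F [-0.78 -1.13  3.79]
147.5 [ 4.   1.9 -3.3]
145.0 [ 7.9  3.8 -3.3]
142.5 [11.8  5.9 -3.3]
140.0 [15.5  8.1 -3.3]
137.5 [19.2 10.5 -3.3]
135.0 [22.7 13.  -3.3]
132.5 [26.2 15.7 -3.3]
130.0 [29.5 18.5 -3.3]
```

```bash
python3 -m pendant '[[-1,[4,2,0],[0,0,0]],[-1,[8,4,0],[0,0,0]],[-1,[12,6,0],[0,0,0]],[-1,[15.5,8,0],[0,0,0]],[-1,[19,10.5,0],[0,0,0]],[-1,[22.5,13,0],[0,0,0]],[-1,[26,15.5,0],[0,0,0]],[-1,[29.5,18.5,0],[0,0,0]]]'
python3 marks.py 'np.arange(130,109,-2.5)'
```

```text
time_s: 5.92
ee_pos: [0.5295, 0.04, 0.0555]
eef_rot: [-0.0, 0.987, 0.16, -0.0]
wrist_force: [-2.6, 0.9, 4.3]
gripper_width: 0.0003
grasp_force: 2.1
t 5.92 r 100.3 ang 129.92 tip z mm 36.54 F [-2.61  0.88  4.33]
130.0 [-0.3  0.2 -3.5]
127.5 [ 2.8  3.1 -3.5]
125.0 [ 5.9  6.3 -3.5]
122.5 [ 8.8  9.5 -3.5]
120.0 [11.6 12.9 -3.5]
117.5 [14.2 16.4 -3.5]
115.0 [16.7 20.  -3.5]
112.5 [19.  23.7 -3.5]
110.0 [21.1 27.5 -3.5]
```

Tracking is good: r within 0.3 mm, depth about 3.5 mm, about 4 N.

```bash
python3 -m pendant '[[-1,[3,3,0],[0,0,0]],[-1,[6,6.5,0],[0,0,0]],[-1,[9,9.5,0],[0,0,0]],[-1,[12,13,0],[0,0,0]],[-1,[14.5,16.5,-0.3],[0,0,0]],[-1,[17,20,-0.3],[0,0,0]],[-1,[19,23.5,-0.3],[0,0,0]],[-1,[21,27.5,-0.3],[0,0,0]]]'
python3 marks.py 'np.arange(110,89,-2.5)'
```

```text
time_s: 6.58
ee_pos: [0.5581, 0.0204, 0.0559]
eef_rot: [-0.0, 0.987, 0.16, 0.0]
wrist_force: [-2.6, 2.5, 3.7]
gripper_width: 0.0006
grasp_force: 1.9
t 6.58 r 99.8 ang 109.95 tip z mm 36.93 F [-2.62  2.46  3.67]
110.0 [ 0.2 -0.2 -3.1]
107.5 [ 2.1  3.7 -3.1]
105.0 [ 3.9  7.7 -3.1]
102.5 [ 5.6 11.7 -3.1]
100.0 [ 7.  15.8 -3.1]
97.5 [ 8.3 20.  -3.1]
95.0 [ 9.4 24.2 -3.1]
92.5 [10.2 28.5 -3.1]
90.0 [11.  32.8 -3.1]
```

```bash
python3 -m pendant '[[-1,[2,4,0],[0,0,0]],[-1,[4,8,0],[0,0,0]],[-1,[5.5,12,0],[0,0,0]],[-1,[7,16,0],[0,0,0]],[-1,[8.5,20,0],[0,0,0]],[-1,[9.5,24,0],[0,0,0]],[-1,[10.5,28.5,0],[0,0,0]],[-1,[11,33,0],[0,0,0]]]'
python3 marks.py 'np.arange(90,69,-2.5)'
```

```text
time_s: 7.25
ee_pos: [0.5789, -0.0076, 0.0559]
eef_rot: [-0.0, 0.987, 0.16, 0.0]
wrist_force: [-0.8, 3.0, 3.7]
gripper_width: 0.0003
grasp_force: 1.9
t 7.25 r 99.9 ang 89.82 tip z mm 36.95 F [-0.83  2.97  3.71]
90.0 [ 0.1 -0.3 -3.1]
87.5 [ 0.6  4.  -3.1]
85.0 [ 0.9  8.3 -3.1]
82.5 [ 1.1 12.7 -3.1]
80.0 [ 1.  17.1 -3.1]
77.5 [ 0.8 21.4 -3.1]
75.0 [ 0.3 25.8 -3.1]
72.5 [-0.3 30.1 -3.1]
70.0 [-1.1 34.4 -3.1]
```

```bash
python3 -m pendant '[[-1,[0.5,4,0],[0,0,0]],[-1,[1,8.5,0],[0,0,0]],[-1,[1,12.5,0],[0,0,0]],[-1,[1,17,0],[0,0,0]],[-1,[1,21.5,0],[0,0,0]],[-1,[0.5,26,0],[0,0,0]],[-1,[0,30,0],[0,0,0]],[-1,[-1,34.5,0],[0,0,0]]]'
python3 marks.py 'np.arange(70,49,-2.5)'
```

```text
time_s: 7.92
ee_pos: [0.5887, -0.0407, 0.0559]
eef_rot: [-0.0, 0.987, 0.16, 0.0]
wrist_force: [-0.5, 3.2, 3.6]
gripper_width: 0.0002
grasp_force: 1.9
t 7.92 r 99.9 ang 69.93 tip z mm 36.95 F [-0.46  3.2   3.57]
70.0 [ 0.1 -0.1 -3.1]
67.5 [-0.9  4.1 -3.1]
65.0 [-2.1  8.3 -3.1]
62.5 [-3.4 12.5 -3.1]
60.0 [-5.  16.6 -3.1]
57.5 [-6.7 20.6 -3.1]
55.0 [-8.6 24.5 -3.1]
52.5 [-10.6  28.4  -3.1]
50.0 [-12.9  32.1  -3.1]
```

```bash
python3 -m pendant '[[-1,[-1,4,0],[0,0,0]],[-1,[-2,8.5,0],[0,0,0]],[-1,[-3.5,12.5,0],[0,0,0]],[-1,[-5,16.5,0],[0,0,0]],[-1,[-6.5,20.5,0],[0,0,0]],[-1,[-8.5,24.5,0],[0,0,0]],[-1,[-10.5,28.5,0],[0,0,0]],[-1,[-13,32,0],[0,0,0]]]'
python3 marks.py 'np.arange(50,29,-2.5)'
```

```text
time_s: 8.58
ee_pos: [0.5864, -0.0754, 0.056]
eef_rot: [0.0, 0.987, 0.16, 0.0]
wrist_force: [1.1, 3.1, 4.0]
gripper_width: 0.0004
grasp_force: 1.9
t 8.58 r 99.8 ang 49.88 tip z mm 36.97 F [1.12 3.15 4.  ]
50.0 [ 0.3 -0.1 -3. ]
47.5 [-2.1  3.6 -3. ]
45.0 [-4.6  7.1 -3. ]
42.5 [-7.3 10.6 -3. ]
40.0 [-10.2  13.9  -3. ]
37.5 [-13.1  17.1  -3. ]
35.0 [-16.3  20.1  -3. ]
32.5 [-19.5  23.   -3. ]
30.0 [-22.9  25.8  -3. ]
```

```bash
python3 -m pendant '[[-1,[-2,3.5,0],[0,0,0]],[-1,[-4.5,7,0],[0,0,0]],[-1,[-7.5,10.5,0],[0,0,0]],[-1,[-10,14,0],[0,0,0]],[-1,[-13,17,0],[0,0,0]],[-1,[-16.5,20,0],[0,0,0]],[-1,[-19.5,23,0],[0,0,0]],[-1,[-23,26,0],[0,0,0]]]'
python3 marks.py '[30]'
python3 -m pendant '[[-1,[0,0,0],[0,0,0]],[-1,[0,0,0],[0,0,0]],[-1,[0,0,0],[0,0,0]],[-1,[0,0,0],[0,0,0]]]'
python3 marks.py '[30]'
python3 - <<'E'
from h import *
c=save('scene','s3.png'); cv2.imwrite('pics/s3c.png',cv2.resize(c['img'][110:310,110:310],(580,580))[:,:,::-1])
E
```

```text
time_s: 9.25
ee_pos: [0.5726, -0.1072, 0.0559]
eef_rot: [-0.0, 0.987, 0.16, 0.0]
wrist_force: [2.3, 2.6, 3.7]
gripper_width: 0.0005
grasp_force: 1.9
t 9.25 r 99.8 ang 29.88 tip z mm 36.93 F [2.34 2.63 3.74]
30 [ 0.3  0.1 -3.1]
time_s: 9.58
ee_pos: [0.5723, -0.1078, 0.0557]
eef_rot: [0.0, 0.987, 0.16, -0.001]
wrist_force: [-1.0, -2.8, 3.5]
gripper_width: 0.0006
grasp_force: 2.0
t 9.58 r 99.9 ang 29.48 tip z mm 36.71 F [-0.99 -2.76  3.46]
30 [ 0.8 -0.4 -3.3]
```

View pics/s3c.png

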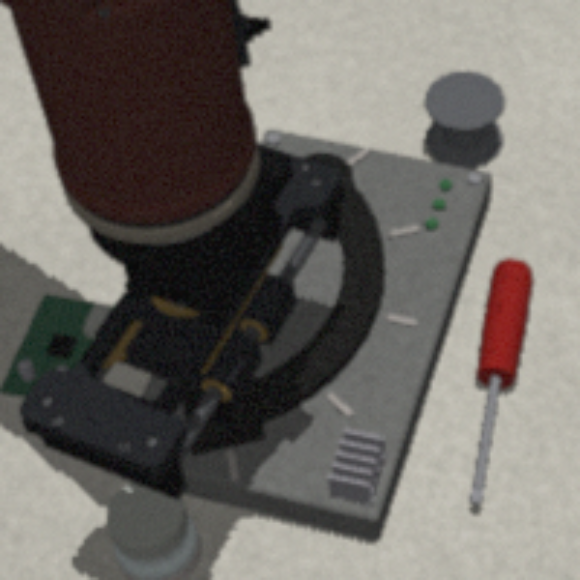

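The picture shows the fingertips on the square end pad at about (215,400). The heat sink, screwdriver, spool and jar look unmoved. The strip is held at about 3.3 mm with about 3.5 N, so I hand in.

```bash
python3 -c "from bench import sign_off; print(sign_off())"
```

```text
the job is handed in; nothing more can be done
None
```

The strip was stroked from the round end to the square end in one pass, about 3–3.5 mm down at about 4 N of downward force, and it was still held lightly down at the square end when I handed the job in at about 9.6 s.

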